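# Swap the tub lids and snap the right one home

## Robot

A 6-joint arm with a two-finger parallel gripper is mounted at the origin on the work surface. World frame = base frame: x ahead of the robot, y to its left, z up, the work surface at z = 0. Lengths are in mm, angles in rad, forces in N, time in s.
With the tool pointing down it reaches from about 275 to 750 mm from the base axis. Payload 10.2 kg.
Tool frame: the origin (TCP) lies at the very end of the fingers, on their centre line; the grasp point (between the pads) lies ctrl.grip_depth behind it (ctrl.grip_depth is the distance from the TCP to the grasp point, in mm); z points along the fingers, y is the direction in which the jaws open and shut (so a half turn about z gives the same grasp; the last joint's range is limited). The gripper opens to 85 mm and grips with 20 to 120 N. Pads are 22 mm wide; open, the fingers measure 114 mm over their backs; the gripper's body (76 mm by 85 mm) begins 54 mm behind the grasp point. The pads swing forward as they close: fully open they stand 13 mm farther back than shut.
Start: joints at [0.93, 0.313, 1.498, -0, 1.331, -0.223], TCP at [213.032, 479.842, 231.294] pointing down, gripper open.
Joint ranges: [-2.94, 2.94], [-0.97, 2.17], [0.19, 2.56], [-1.23, 4.37], [0.02, 3.11], [-2.88, 2.88]. Speed limits (rad/s): [2.39, 2.39, 3.01, 3.14, 3.14, 3.14].

## Interface

Orientations are given as a unit quaternion [w, x, y, z].
In Python, from rig import telemetry, eyes, ctrl, nets gives the robot as it stands. The module is installed in compiled form; this text tells all that it offers.
- The arm moves only by the tool drive_tool, never from a script. Its argument "series" is text: rows parted by semicolons, each of 7 numbers parted by spaces: the shift along the tool's x, y, z normalised to -1 to 1, where 1 is 0.12 m, then the turn, a rotation vector about the tool's x, y, z normalised to -1 to 1, where 1 is 0.5 rad, then the opening, from 0 (shut) to 1 (fully open). In form: tx ty tz wx wy wz hand; .... A call has 1 to 20 rows; each row is the pose to reach, as a shift and turn from the pose measured when the call began, along the tool's axes at that moment; what a row does not reach only later rows make up. A row lasts 1/10 s, in which the tool goes at most 50 mm and 8.59 degrees, less where a joint would pass 70% of its speed; a pose out of reach is approached as far as the arm can. A call with a number of a shift or a turn outside -1 to 1 is refused whole. A call with a gripper value outside its range is refused whole. The fingers move at their own pace and stop on an object; "newtons" is the grip in N (left out, the last holds). Time passes only in rows, so rows that repeat a pose let the fingers close. It gives the time, the measured TCP pose, the force and the opening at its end, in the units of the state.
- telemetry.sense(): the state, without advancing time (a new reading comes with each control period).
- eyes.capture(name): name is "side" or "top" or "wrist"; returns a dict with "frame" (420x560x3 uint8, red, green, blue), "fx", "fy", "cx", "cy" (pixels), "view" (4x4, takes a point from world to camera coordinates). Camera axes: x right, y up, looking along -z (the intrinsics and any distortion apply to the point x, -y, -z); pixel columns grow to the right and rows downward; lengths in mm; the calibration is good to about 2 mm. A picture is of the moment at which its call begins. There is no depth.
- ctrl.finish_job(): hands the job in, once; it reports no verdict.
Trained networks look in a picture, given as the dict that the camera call returned (one of the last four; its "shot" number tells which), for a name from the list of things; names that differ only in an ending like _2 or _b are one class to them, and where a whole thing is asked for, a point or a joint stands for the part that bears it (a point fixed in the world has none). Each returns a list of dicts, best first, with "confidence" (0 to 1); they miss things now and then, are a little off and sometimes report something else, mostly with a low value. They report only what shows in the picture. A call takes as long as a camera call. They do not tell look-alikes from the thing itself.
- nets.spot_in(name, picture): "rect" ([left, top, right, bottom] in pixels, round what is visible of it).
The state is a dict: "time_s": time; "joints": joint angles; "dq": joint speeds; "tau": joint torques, N m; "eef_pos": TCP position; "ee_rot": TCP orientation; "force": force on the tool from outside, world axes, zero at the start; "wrist_torque": the same for the moment, N m; "grip_width": opening from 0.0 (shut) to 1.0 (fully open).
Only numpy, scipy, OpenCV 4.12 (cv2) and the standard library are available. Lean on these libraries where they do the work, as an engineer would, in place of code of your own. Each camera call takes 0.05 s, during which the arm holds its last target. There are 200 camera calls.

## Task

The two lids are mixed up: the red-brown one is lying loosely on the blue-banded glaze tub, and the tub's own blue lid is on the round banding-wheel stand. Swap them - the red-brown lid goes flat on the middle of the stand and is let go, and with it there, press the blue lid down onto the tub until all four clips snap over it and it is seated flat on the rim. Keep pressing and finish like that, still bearing down on the snapped lid with a moderate push (around 10 newtons, less than 30), and do not disturb the other things on the bench.

Things in the scene. Friction and masses are not known exactly. Their poses are not given: they have to be found in the camera images.
- blue_lid_handle (a point): blue round plastic lid, about 70 g, at first on the stand: disc 96 mm across, 5 mm thick; under it a plug 74 mm across, 8 mm deep; on it an upright bar handle 50 long, 12 thick, 24 mm high. Point: middle of the handle, 12 mm above the disc's top, 12 mm below the handle's top, 25 mm above the plug's underside. x along the handle, y across its 12 mm, z up. Any yaw fits.
- red_lid_handle (a point): red-brown round plastic lid, about 70 g, at first loose on the tub's clips: disc 96 mm across, 5 mm thick; under it a plug 74 mm across, 8 mm deep; on it an upright bar handle 50 long, 12 thick, 24 mm high. Point: middle of the handle, 12 mm above the disc's top, 12 mm below the handle's top, 25 mm above the plug's underside. x along the handle, y across its 12 mm, z up. Any yaw fits.
- tub: white round glaze tub with a blue band, fixed to the bench, 88 mm across, rim 80 mm high, with four sprung steel clips evenly round it, 107 mm across over the clips, clip tops 98 mm high. Origin: centre of its underside, on the bench, z up. A lid centred to about 3 mm rests on the clips' sloping noses with the middle of its handle 110 mm above the bench.
- tub_rim (a point): centre of the tub's mouth, level with its rim, 80 mm above the bench. Pressed on its middle, a lid resting on the clips needs a push that grows to about 8 to 18 N; about 4 mm down the push suddenly drops, and some 11 mm down the clips snap over the disc. Seated on the rim (13 mm down) the stop is rigid and the middle of its handle is 17 mm above this point; under 18.7 mm counts as home.
- stand: banding wheel used as a lid stand, fixed, does not turn: flat round plaster-white head 128 mm across, its top 60 mm above the bench, on a dark foot. Origin: centre of its underside, on the bench. A lid lying on it has its handle middle 85 mm above the bench.
- mat: bare cork mat, 140 x 140 x 4 mm, fixed flat to the bench between tub and stand and always empty at the start: room to put a lid down for a while (handle middle then 29 mm above the bench). Origin: centre of its underside.
- glaze_jar: small amber glass jar with a yellow cap, 48 mm across, 60 mm high, origin at its underside. Bystander, loose; leave alone.
- bisque_mug: pinkish unglazed mug, 76 mm across, 85 mm high, origin at its underside, handle to +y. Bystander, loose; leave alone.
- bowl: blue bowl, 110 mm across, 50 mm high, origin at its underside. Bystander, loose; leave alone.
- bud_vase: pinkish bud vase, 72 mm across, 100 mm high, origin at its underside. Bystander, loose; leave alone.
- oxide_jar: white jar with a black cap, 56 mm across, 65 mm high, origin at its underside. Bystander, loose; leave alone.
- brush: flat paintbrush with a wooden handle, about 200 mm long, lying along its x axis. Bystander, loose; leave alone.
- plaster_mould: white plaster block, 90 x 110 x 45 mm, origin at its underside. Bystander, loose; leave alone.
Mind the look-alikes: they are no part of the job. Leave any green look-alike of the part that bears blue_lid_handle alone. Of the things that look like the part that bears red_lid_handle, the smaller one is meant.

How it is judged (in metres and radians):
On the way, in this order (a step that is already met when the one before it is completed fails the run):
1. the red-brown lid lies released on the middle of the stand, the blue lid not yet snapped on (horizontal distance between red_lid_handle and stand below 0.025 m and z of red_lid_handle in the frame of stand between 0.08 and 0.089 m and angle between red_lid_handle's own z axis and vertical below 0.06 rad and contact force between the fingers and red_lid below 0.05 N and (z of blue_lid_handle in the frame of tub above 0.101 m or horizontal distance between blue_lid_handle and tub above 0.03 m)), for 0.1 s.
2. the blue lid is snapped home on the tub (z of blue_lid_handle in the frame of tub below 0.0987 m and horizontal distance between blue_lid_handle and tub below 0.006 m and angle between blue_lid_handle's own z axis and vertical below 0.03 rad), for 0.2 s.
At the end, for the whole second after the job is handed in: The blue lid is snapped home (handle middle under 98.7 mm up the tub, 6 mm from its axis, tilt 0.03 rad) and pressed onto the tub by the fingers with 4 to 30 N; the red-brown lid lies still and let go on the stand, within 25 mm of its centre, tilt under 0.06 rad (all of step 2 and horizontal distance between red_lid_handle and stand below 0.025 m and z of red_lid_handle in the frame of stand between 0.08 and 0.089 m and angle between red_lid_handle's own z axis and vertical below 0.06 rad and contact force between the fingers and red_lid below 0.05 N and contact force between blue_lid and tub between 4 and 30 N and contact force between the fingers and blue_lid above 3 N and linear speed of each of red_lid, blue_lid below 0.02 m/s); the arm keeps its last pose, push and grip.
It fails at once if a bystander is moved by more than 30 mm (distance of any of glaze_jar, bisque_mug, bowl, bud_vase, oxide_jar, brush, plaster_mould from where it was at the start of the episode above 0.03 m).
It also fails if it takes over 64 s, if anything falls off the work surface, if the arm or the gripper's body presses on something with over 40 N, if the wrist force passes 120 N, or if a joint passes its speed limit or range.

## Working session

There is one attempt and no reset: what is moved stays moved. The work goes in short steps, Python scripts to look and compute and a tool call to move; the robot and the scene stay as the last step left them, time stands still between calls to the robot, and variables do not carry over. Pictures are saved under pics/ and viewed, about 8 in all and at most 12, crops included, and the job is handed in when it is done.

Besides the shell and the picture viewer there is one more tool, called after "Emit:" by a JSON object that holds its "name" and its "arguments". drive_tool: Moves the arm, as the interface text tells. Scaled input: -1 to 1 covers 0.12 m each way for a shift and 0.5 rad each way for a turn. Its arguments: {"type":"object","properties":{"series":{"type":"string"},"newtons":{"type":"number"}},"required":["series"]}

```bash
mkdir -p pics
cat > h.py <<'E'
import numpy as np, cv2
from rig import telemetry, eyes, ctrl, nets
def ray(p,u,v):
    V=np.array(p["view"]);R=V[:3,:3];t=V[:3,3]
    d=np.array([(u-p["cx"])/p["fx"],-(v-p["cy"])/p["fy"],-1.])
    return -R.T@t, R.T@d
def atz(p,u,v,z):
    o,d=ray(p,u,v); return o+d*(z-o[2])/d[2]
def proj(p,X):
    V=np.array(p["view"]);c=V[:3,:3]@np.array(X,float)+V[:3,3]
    return p["cx"]+p["fx"]*c[0]/-c[2], p["cy"]+p["fy"]*-c[1]/-c[2]
def save(name,img): cv2.imwrite("pics/"+name+".png",cv2.cvtColor(img,cv2.COLOR_RGB2BGR))
E
python3 - <<'E'
from h import *
ims=[]
for n in ["top","side"]:
    p=eyes.capture(n); print(n,p["fx"],p["cx"],p["cy"],np.round(p["view"],3).tolist(),[k for k in p if k not in("frame","view")])
    for k in ["blue_lid_handle","red_lid_handle","tub","stand","mat"]:
        for r in nets.spot_in(k,p)[:3]: print(k,np.round(r["rect"],0).tolist(),round(r["confidence"],2))
    save(n,p["frame"])
    
print(ctrl.grip_depth,telemetry.sense())
E
```

```text
top 522.4751670229211 279.59742725105895 205.49229091619628 [[0.023, -1.0, 0.013, -41.863], [0.998, 0.024, 0.066, -564.327], [-0.066, 0.012, 0.998, -1581.56], [0.0, 0.0, 0.0, 1.0]] ['fx', 'fy', 'cx', 'cy', 'shot']
blue_lid_handle [185.0, 253.0, 218.0, 288.0] 0.8
blue_lid_handle [161.0, 185.0, 194.0, 213.0] 0.76
red_lid_handle [298.0, 250.0, 344.0, 293.0] 0.9
tub [315.0, 210.0, 320.0, 212.0] 0.58
tub [320.0, 191.0, 352.0, 225.0] 0.44
tub [158.0, 175.0, 200.0, 221.0] 0.39
stand [157.0, 175.0, 197.0, 221.0] 0.64
mat [244.0, 218.0, 287.0, 264.0] 0.67
side 387.2648710578489 281.9053985225478 214.23246308958997 [[0.927, -0.375, -0.022, -520.016], [0.251, 0.577, 0.777, -188.555], [-0.279, -0.726, 0.629, -867.683], [0.0, 0.0, 0.0, 1.0]] ['fx', 'fy', 'cx', 'cy', 'shot']
blue_lid_handle [233.0, 151.0, 269.0, 173.0] 0.97
blue_lid_handle [173.0, 195.0, 207.0, 217.0] 0.74
red_lid_handle [293.0, 235.0, 333.0, 273.0] 0.81
red_lid_handle [256.0, 344.0, 307.0, 420.0] 0.63
red_lid_handle [199.0, 268.0, 256.0, 321.0] 0.57
tub [288.0, 241.0, 334.0, 302.0] 0.6
stand [233.0, 156.0, 274.0, 189.0] 0.93
mat [210.0, 216.0, 277.0, 264.0] 0.72
18.700000000000003 {'time_s': 0.6, 'joints': array([ 9.29622958e-01,  3.12896158e-01,  1.49772238e+00,  7.98749775e-06,
        1.33097783e+00, -2.23405464e-01]), 'dq': array([ 6.22739088e-04,  5.59718829e-05, -1.30014064e-04,  2.43313130e-03,
       -1.09517925e-03,  1.56787951e-03]), 'tau': array([-1.73935337e-04, -4.12023246e+01, -2.59835511e+01, -1.55829212e-04,
        5.59754462e-04,  4.26554527e-05]), 'eef_pos': array([213.01757361, 479.84571901, 231.28770825]), 'ee_rot': array([-4.30155084e-06,  2.07369169e-01,  9.78262760e-01, -6.30058663e-08]), 'force': array([0.18754561, 0.7311274 , 0.25475094]), 'wrist_torque': array([ 0.02332294,  0.0337969 , -0.05508208]), 'grip_width': 1.0011584985685946}
```

View pics/top.png

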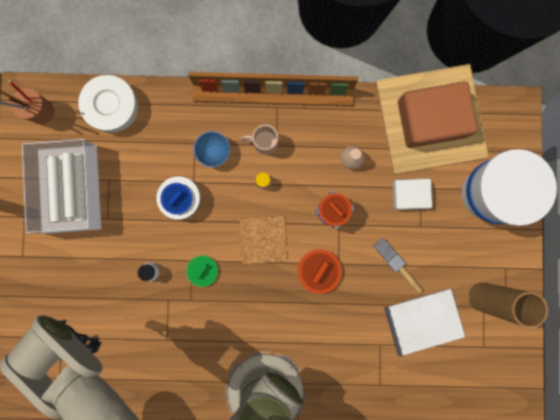

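View pics/side.png

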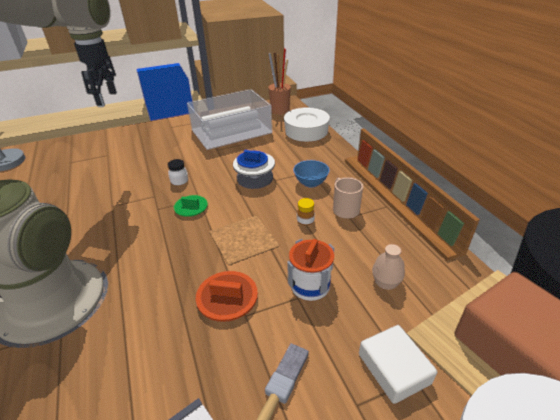

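Top view: red-brown candidates are at (336,210), the smaller, on the tub and between its clips, and at (320,271), larger and lying on the bench. The first fits. Blue-lid candidates are at (178,198), blue, on the white stand, and at (202,271), the green look-alike. The blue one fits. I'll measure these and confirm in a crop.

```bash
cat >> h.py <<'E'
def mask(img,col):
    h=cv2.cvtColor(img,cv2.COLOR_RGB2HSV)
    if col=="red": m=((h[...,0]<10)|(h[...,0]>172))&(h[...,1]>170)&(h[...,2]>70)
    else: m=(h[...,0]>108)&(h[...,0]<130)&(h[...,1]>150)&(h[...,2]>50)
    return m.astype(np.uint8)
def blob(img,col,box):
    m=np.zeros(img.shape[:2],np.uint8);l,t,r,b=box;m[t:b,l:r]=mask(img,col)[t:b,l:r]
    n,lab,st,c=cv2.connectedComponentsWithStats(m);i=1+np.argmax(st[1:,4]);return (lab==i).astype(np.uint8)
E
python3 - <<'E'
from h import *
p=eyes.capture("top");f=p["frame"]
for nm,col,box,z in [("red","red",(310,185,362,237),98),("blue","blue",(150,175,205,222),73)]:
    m=blob(f,col,box);c=max(cv2.findContours(m,0,1)[0],key=cv2.contourArea);h=cv2.convexHull(c)
    e=cv2.fitEllipse(h);print(nm,np.round(e,1) if 0 else e,m.sum(),np.round(atz(p,*e[0],z)),np.round(cv2.minEnclosingCircle(c)[0]))
# stand by white mask
h=cv2.cvtColor(f,cv2.COLOR_RGB2HSV);s=np.zeros(f.shape[:2],np.uint8);s[170:228,148:210]=((h[...,1]<60)&(h[...,2]>120))[170:228,148:210]
c=cv2.convexHull(np.vstack([k for k in cv2.findContours(s,0,1)[0] if len(k)>8]));e=cv2.fitEllipse(c);print("stand",e,np.round(atz(p,*e[0],60)))
l=atz(p,264,240,4);print("mat",l)
a=cv2.resize(f[165:300,290:375],None,fx=4.4,fy=4.4,interpolation=2);b=cv2.resize(f[165:300,145:230],None,fx=4.4,fy=4.4,interpolation=2)
save("crop",np.hstack([b,a]))
E
```

```text
red ((335.2379150390625, 209.2481231689453), (31.837791442871094, 32.759071350097656), 158.16502380371094) 815 [ 553. -190.   98.] [335. 209.]
blue ((176.22557067871094, 198.19960021972656), (29.649003982543945, 30.023714065551758), 90.22825622558594) 709 [576. 278.  73.] [176. 198.]
stand ((178.01834106445312, 197.6175537109375), (43.161746978759766, 43.604984283447266), 80.14529418945312) [579. 275.  60.]
mat [458.60556699  16.80948062   4.        ]
```

View pics/crop.png

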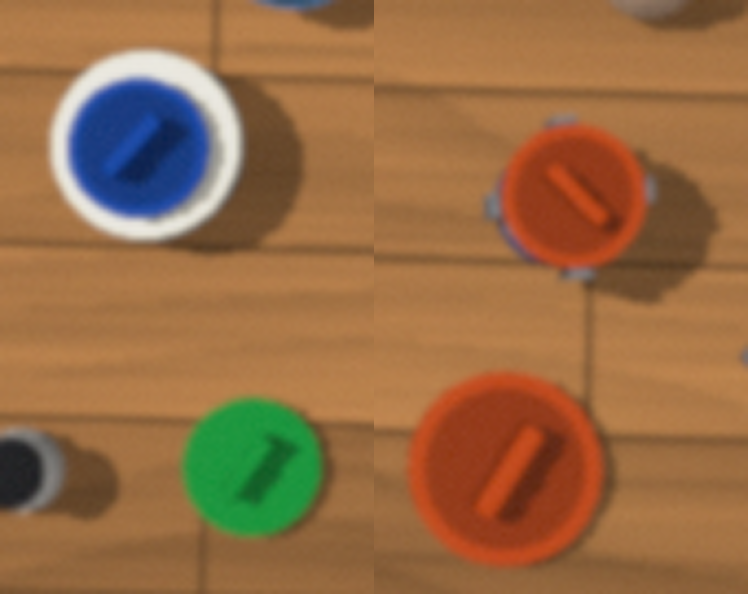

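The crop confirms it. At left, the blue lid is on the white stand and the green decoy lies on the bench. At right, the smaller red lid sits between the steel clips and the larger red decoy is below it. Plan: blue to the mat, red to the stand, blue to the tub and press. First I go above the blue lid.

Emit:
{"name": "drive_tool", "arguments": {"series": "-1 0 0 0 0 0 1;-1 0 0 0 0 0 1;-1 0 0 0 0 0 1;-1 0 0 0 0 0 1", "newtons": 60}}

```text
time_s: 1.05
eef_pos: [324.8, 430.0, 231.0]
ee_rot: [0.0, 0.209, 0.978, -0.0]
force: [-0.7, 0.4, 0.1]
grip_width: 1.001
```

Emit:
{"name": "drive_tool", "arguments": {"series": "-1 0 0 0 0 0 1;-1 0 0 0 0 0 1;-1 0 0 0 0 0 1;-1 0 0 0 0 0 1"}}

```text
time_s: 1.45
eef_pos: [435.8, 380.1, 230.6]
ee_rot: [-0.0, 0.21, 0.978, -0.0]
force: [-0.8, 0.1, -0.7]
grip_width: 1.001
```

Emit:
{"name": "drive_tool", "arguments": {"series": "-1 0 0 0 0 0 1;-1 0 0 0 0 0 1;-1 0 0 0 0 0 1;-1 0 0 0 0 0 1"}}

```text
time_s: 1.85
eef_pos: [545.9, 330.4, 229.9]
ee_rot: [-0.0, 0.211, 0.977, -0.001]
force: [0.2, -0.1, 0.8]
grip_width: 0.998
```

Emit:
{"name": "drive_tool", "arguments": {"series": "-0.46 -0.315 0 0 0 0.49 1;-0.46 -0.315 0 0 0 0.49 1;-0.46 -0.315 0 0 0 0.49 1;-0.46 -0.315 0 0 0 0.49 1;-0.46 -0.315 0 0 0 0.49 1"}}

```text
time_s: 2.35
eef_pos: [579.3, 275.1, 230.2]
ee_rot: [-0.0, 0.327, 0.945, -0.0]
force: [-0.7, -0.2, 0.2]
grip_width: 1.0
```

```bash
cat >> h.py <<'E'
from scipy.spatial.transform import Rotation as Ro
def pose():
    s=telemetry.sense();q=s["ee_rot"];return np.array(s["eef_pos"]),Ro.from_quat([q[1],q[2],q[3],q[0]])
def go(xyz,jaw=None):
    """print shift/turn rows (normalised) from present pose to TCP xyz, jaw axis yaw (rad, mod pi)"""
    p,R=pose();d=R.inv().apply(np.array(xyz)-p)/120
    y=R.apply([0,1,0]);cur=np.arctan2(y[1],y[0]);jaw=cur if jaw is None else jaw
    a=(jaw-cur+np.pi/2)%np.pi-np.pi/2
    T=Ro.from_euler("z",cur+a)*Ro.from_matrix(np.array([[0,1,0],[1,0,0],[0,0,-1.]]))
    rv=(R.inv()*T).as_rotvec()/.5
    print("pose",np.round(p,1),"jaw",round(cur,3),"j6",round(telemetry.sense()["joints"][5],2),"| shift",np.round(d,3),"turn",np.round(rv,3))
def circle(p,m,z):
    """centre in world of a disc from its mask on plane z"""
    c=max(cv2.findContours(m,0,1)[0],key=cv2.contourArea).reshape(-1,2)
    P=np.array([atz(p,u,v,z)[:2] for u,v in cv2.convexHull(c).reshape(-1,2)])
    (x,y),r=cv2.minEnclosingCircle(P.astype(np.float32));A=np.c_[2*P,np.ones(len(P))];s=np.linalg.lstsq(A,(P**2).sum(1),rcond=None)[0]
    return np.round([s[0],s[1],np.sqrt(s[2]+s[0]**2+s[1]**2),x,y,r],1)
E
python3 - <<'E'
from h import *
p=eyes.capture("wrist");f=p["frame"];save("w1",f);go((577,277,180))
print(np.round(p["view"],2).tolist(),p["fx"],p["cx"],p["cy"])
print(circle(p,blob(f,"blue",(0,0,560,420)),73))
print(nets.spot_in("blue_lid_handle",p)[:2],nets.spot_in("stand",p)[:2])
E
```

```text
pose [579.5 274.9 230.1] jaw 0.904 j6 -0.64 | shift [0.027 0.001 0.418] turn [-0.002 -0.001 -0.   ]
[[0.62, 0.79, -0.0, -573.41], [-0.76, 0.6, -0.27, 308.71], [-0.21, 0.17, 0.96, -300.36], [0.0, 0.0, 0.0, 1.0]] 317.98528817182984 276.48556505849587 209.69188845932263
[575.7 274.8  10.7 575.2 274.   12.9]
[{'rect': [227.0, 136.8, 321.3, 235.8], 'confidence': 0.65}, {'rect': [42.0, 12.3, 139.5, 110.1], 'confidence': 0.64}] [{'rect': [211.3, 123.7, 340.4, 250.2], 'confidence': 0.9}]
```

View pics/w1.png

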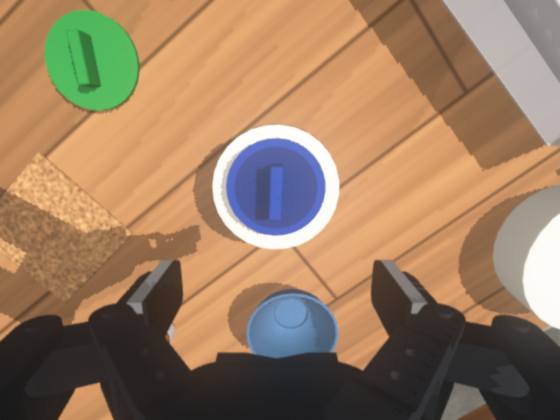

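Wrist view: the blue lid is centred near (275,187) on the white stand head, with its handle nearly vertical in the image around (276,193). I'll refine the numbers with a better mask.

```bash
cat >> h.py <<'E'
def lid(p,box,col,zd):
    """disc centre (plane zd) and handle-top centre/yaw (plane zd+24)"""
    f=p["frame"];h=cv2.cvtColor(f,cv2.COLOR_RGB2HSV);l,t,r,b=[int(k) for k in box]
    H=h[...,0].astype(int); g=((H>105)&(H<135)) if col=="blue" else ((H<13)|(H>170))
    m=np.zeros(f.shape[:2],np.uint8);m[t:b,l:r]=(g&(h[...,1]>140))[t:b,l:r]
    m=cv2.morphologyEx(m,cv2.MORPH_OPEN,np.ones((3,3)))
    print("disc",circle(p,m,zd))
    v=h[...,2].astype(float);cu,cv_=(l+r)/2,(t+b)/2;rr=min(r-l,b-t)*.36
    yy,xx=np.mgrid[:f.shape[0],:f.shape[1]];ins=(m>0)&(np.hypot(xx-cu,yy-cv_)<rr)
    th,k=cv2.threshold(v[ins].astype(np.uint8),0,255,cv2.THRESH_OTSU)
    med=np.median(v[ins]);k=(ins&(v>med+0.45*(v[ins].max()-med))).astype(np.uint8)
    n,lab,st,_=cv2.connectedComponentsWithStats(k);k=(lab==1+np.argmax(st[1:,4]))
    ys,xs=np.nonzero(k);P=np.array([atz(p,a,c,zd+24)[:2] for a,c in zip(xs,ys)],np.float32)
    (c,s,a)=cv2.minAreaRect(P);R=Ro.from_euler("z",a,degrees=True).as_matrix()
    yaw=np.deg2rad(a if s[0]>s[1] else a+90)
    print("handle",np.round(c,1),"size",np.round(s,1),"mean",np.round(P.mean(0),1),"yaw",round((yaw+np.pi/2)%np.pi-np.pi/2,3),"jaw",round((yaw+np.pi)%np.pi-np.pi/2,3))
E
python3 - <<'E'
from h import *
p=eyes.capture("wrist")
lid(p,(222,132,326,240),"blue",73)
go((579,275,180))
E
```

```text
disc [579.  278.1  20.5 576.9 274.1  25. ]
handle [565.9 285.3] size [ 6.1 23.1] mean [564.  287.4] yaw -0.668 jaw 0.903
pose [580.1 274.1 230. ] jaw 0.902 j6 -0.64 | shift [0.012 0.001 0.417] turn [-0.002 -0.    -0.   ]
```

Run:
```python
from h import *
p=eyes.capture("wrist");f=p["frame"];h=cv2.cvtColor(f,cv2.COLOR_RGB2HSV)
for uv in [(240,187),(230,187),(276,180),(276,210),(263,195),(300,187),(275,150),(276,225),(217,187)]: print(uv,h[uv[1],uv[0]])
```

```text
(240, 187) [115 120 155]
(230, 187) [115 142 198]
(276, 180) [113 150 200]
(276, 210) [114 149 199]
(263, 195) [117  95 115]
(300, 187) [115 122 159]
(275, 150) [115 112 161]
(276, 225) [116 114 156]
(217, 187) [ 24   5 253]
```

```bash
sed -i 's/h\[...,1\]>140))\[t:b/h[...,1]>75))[t:b/' h.py
python3 - <<'E'
from h import *
p=eyes.capture("wrist")
lid(p,(222,132,326,240),"blue",73)
h=cv2.cvtColor(p["frame"],cv2.COLOR_RGB2HSV);m=np.zeros((420,560),np.uint8);m[118:256,205:346]=((h[...,1]<40)&(h[...,2]>200))[118:256,205:346]
print("stand",circle(p,m,60))
go((577,277,180),.9)
E
```

```text
disc [573.1 277.3  47.1 573.1 277.3  47.3]
handle [573.3 277.9] size [ 9.9 48.1] mean [572.8 278.3] yaw -0.711 jaw 0.86
stand [576.2 274.8  63.2 576.2 274.8  63.4]
pose [580.4 273.6 229.9] jaw 0.901 j6 -0.64 | shift [0.04  0.005 0.416] turn [-0.003 -0.     0.002]
```

Blue lid is at (573.5,277.7) with jaw axis 0.86 rad, and the stand is at (576.3,275). Now I descend to TCP z≈77 and grip.

Emit:
{"name": "drive_tool", "arguments": {"series": "0.06 -0.01 0.4 0 0 0.08 1;0.06 -0.01 0.8 0 0 0.08 1;0.06 -0.01 0.8 0 0 0.08 1;0.06 -0.01 0.8 0 0 0.08 1"}}

```text
time_s: 3.05
eef_pos: [574.3, 277.2, 135.1]
ee_rot: [-0.0, 0.347, 0.938, -0.0]
force: [0.1, -0.3, 1.1]
grip_width: 0.999
```

Emit:
{"name": "drive_tool", "arguments": {"series": "0 0 0.2 0 0 0 1;0 0 0.4 0 0 0 1;0 0 0.475 0 0 0 1;0 0 0.475 0 0 0 1;0 0 0.475 0 0 0 0;0 0 0.475 0 0 0 0;0 0 0.475 0 0 0 0;0 0 0.475 0 0 0 0;0 0 0.475 0 0 0 0;0 0 0.475 0 0 0 0"}}

```text
time_s: 4.05
eef_pos: [574.5, 277.2, 78.6]
ee_rot: [0.0, 0.347, 0.938, -0.0]
force: [-0.7, 0.7, 3.4]
grip_width: 0.124
```

Emit:
{"name": "drive_tool", "arguments": {"series": "0 0 0 0 0 0 0;0 0 0 0 0 0 0;0 0 -0.2 0 0 0 0;0 0 -0.4 0 0 0 0;0 0 -0.7 0 0 0 0;0 0 -0.8 0 0 0 0;0 0 -0.8 0 0 0 0"}}

```text
time_s: 4.75
eef_pos: [575.0, 277.4, 175.9]
ee_rot: [0.001, 0.347, 0.938, 0.001]
force: [-0.5, -0.0, -0.9]
grip_width: 0.126
```

Run:
```python
from h import *
p=eyes.capture("wrist");save("w2",p["frame"]);go((457,17,170))
t=eyes.capture("top");f=t["frame"]
h=cv2.cvtColor(f,cv2.COLOR_RGB2HSV);print(nets.spot_in("mat",t)[:1])
```

```text
pose [574.4 277.2 174. ] jaw 0.861 j6 -0.59 | shift [-0.67  -2.282  0.035] turn [-0.001  0.001  0.   ]
[{'rect': [242.5, 216.1, 287.7, 264.9], 'confidence': 0.61}]
```

View pics/w2.png

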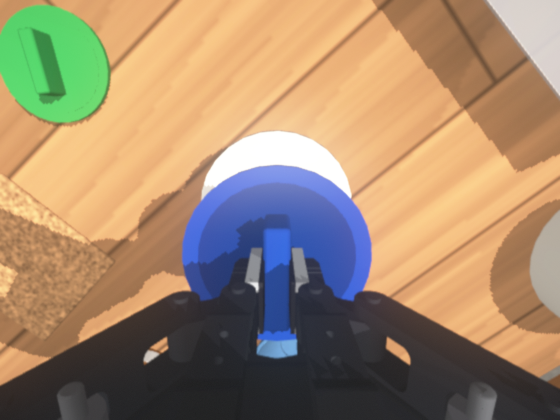

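The view shows the blue lid held squarely in the jaws at (277,255) and hanging level. Now I carry it to the mat: TCP z at contact ≈22.6.

Emit:
{"name": "drive_tool", "arguments": {"series": "-0.23 -0.77 0 0 0 0 0;-0.23 -0.77 0 0 0 0 0;-0.23 -0.77 0 0 0 0 0;-0.23 -0.77 0 0 0 0 0"}}

```text
time_s: 5.3
eef_pos: [534.2, 188.5, 171.9]
ee_rot: [-0.002, 0.348, 0.938, -0.001]
force: [0.2, 0.5, -1.9]
grip_width: 0.128
```

Emit:
{"name": "drive_tool", "arguments": {"series": "-0.23 -0.77 0 0 0 0 0;-0.23 -0.77 0 0 0 0 0;-0.23 -0.77 0 0 0 0 0;-0.23 -0.77 0 0 0 0 0"}}

```text
time_s: 5.7
eef_pos: [495.4, 100.7, 172.0]
ee_rot: [-0.002, 0.348, 0.937, -0.001]
force: [0.6, -0.5, -1.3]
grip_width: 0.123
```

Emit:
{"name": "drive_tool", "arguments": {"series": "-0.22 -0.76 0 0 0 0 0;-0.22 -0.76 0 0 0 0 0;-0.22 -0.76 0.4 0 0 0 0;-0.22 -0.76 0.7 0 0 0 0;-0.22 -0.76 0.7 0 0 0 0;-0.22 -0.76 0.7 0 0 0 0"}}

```text
time_s: 6.3
eef_pos: [456.4, 15.1, 88.8]
ee_rot: [-0.002, 0.348, 0.938, -0.001]
force: [0.1, -0.6, -0.4]
grip_width: 0.125
```

Run:
```python
from h import *
go((457,17,22))
```

```text
pose [456.4  15.1  88.8] jaw 0.861 j6 -1.08 | shift [0.005 0.017 0.557] turn [-0.007 -0.005 -0.   ]
```

Emit:
{"name": "drive_tool", "arguments": {"series": "0 0 0.3 0 0 0 0;0 0 0.5 0 0 0 0;0 0 0.55 0 0 0 0;0 0 0.55 0 0 0 0;0 0 0.55 0 0 0 0;0 0 0.55 0 0 0 1;0 0 0.55 0 0 0 1;0 0 0.55 0 0 0 1;0 0 0.5 0 0 0 1;0 0 0 0 0 0 1;0 0 -0.4 0 0 0 1;0 0 -0.8 0 0 0 1;0 0 -1 0 0 0 1;0 0 -1 0 0 0 1"}}

```text
time_s: 7.7
eef_pos: [458.5, 14.9, 213.3]
ee_rot: [0.002, 0.347, 0.938, -0.001]
force: [-0.3, -0.2, -1.0]
grip_width: 1.0
```

Run:
```python
from h import *
p=eyes.capture("wrist");save("w3",p["frame"]);print([np.round(r["rect"]) for r in nets.spot_in("blue_lid_handle",p)[:2]])
go((553,-190,230),-.74)
```

```text
[array([310.,   0., 406.,  37.]), array([232., 138., 320., 226.])]
pose [456.8  15.2 209. ] jaw 0.861 j6 -1.08 | shift [-1.722 -0.775 -0.176] turn [-2.000e-03 -8.000e-03 -3.081e+00]
```

Emit:
{"name": "drive_tool", "arguments": {"series": "-0.86 -0.39 -0.1 0 0 0 1;-0.86 -0.39 -0.1 0 0 0 1;-0.86 -0.39 -0.1 0 0 0 1;-0.86 -0.39 -0.1 0 0 0 1"}}

```text
time_s: 8.2
eef_pos: [504.5, -88.7, 219.4]
ee_rot: [-0.003, 0.349, 0.937, -0.001]
force: [-0.6, 0.5, -0.1]
grip_width: 0.998
```

Emit:
{"name": "drive_tool", "arguments": {"series": "-0.86 -0.39 -0.07 0 0 0 1;-0.86 -0.39 -0.07 0 0 0 1;-0.86 -0.39 -0.07 0 0 0 1;-0.86 -0.39 -0.07 0 0 0 1"}}

```text
time_s: 8.6
eef_pos: [551.8, -191.7, 226.0]
ee_rot: [-0.004, 0.349, 0.937, -0.001]
force: [0.7, 0.2, -0.8]
grip_width: 0.998
```

Emit:
{"name": "drive_tool", "arguments": {"series": "0 0 0 0 0 1 1;0 0 0 0 0 1 1;0 0 0 0 0 1 1;0 0 0 0 0 1 1;0 0 0 0 0 1 1"}}

```text
time_s: 9.1
eef_pos: [551.3, -189.5, 225.6]
ee_rot: [-0.005, 0.57, 0.822, -0.002]
force: [1.2, -0.6, -0.3]
grip_width: 1.001
```

Emit:
{"name": "drive_tool", "arguments": {"series": "0 0 0 0 0 1 1;0 0 0 0 0 1 1;0 0 0 0 0 1 1;0 0 0 0 0 1 1;0 0 0 0 0 1 1"}}

```text
time_s: 9.6
eef_pos: [551.0, -188.1, 225.4]
ee_rot: [-0.005, 0.754, 0.656, -0.003]
force: [0.1, 0.4, -0.3]
grip_width: 0.999
```

Emit:
{"name": "drive_tool", "arguments": {"series": "0 0 0 0 0 1 1;0 0 0 0 0 1 1;0 0 0 0 0 1 1;0 0 0 0 0 1 1;0 0 0 0 0 1 1"}}

```text
time_s: 10.1
eef_pos: [550.8, -187.2, 225.3]
ee_rot: [-0.004, 0.893, 0.451, -0.004]
force: [0.8, 0.2, 0.7]
grip_width: 1.002
```

Emit:
{"name": "drive_tool", "arguments": {"series": "0 0 0 0 0 0.2 1;0 0 0 0 0 0.2 1;0 0 0 0 0 0.2 1"}}

```text
time_s: 10.4
eef_pos: [550.7, -186.9, 225.2]
ee_rot: [-0.004, 0.913, 0.407, -0.004]
force: [-0.1, -0.2, 0.1]
grip_width: 1.001
```

Run:
```python
from h import *
p=eyes.capture("wrist");save("w4",p["frame"])
for r in nets.spot_in("red_lid_handle",p)[:2]:
    print(r); b=r["rect"];lid(p,(b[0]-6,b[1]-6,b[2]+6,b[3]+6),"red",98)
print(nets.spot_in("tub",p)[:2])
go((553,-190,200),-.74)
```

```text
{'rect': [226.6, 145.7, 336.1, 252.0], 'confidence': 0.84}
disc [ 552.  -190.4   48.9  551.9 -189.6   50.6]
handle [ 551.4 -189.3] size [47.8 10.2] mean [ 551.8 -188.8] yaw 0.787 jaw -0.784
{'rect': [91.9, 211.4, 203.5, 301.9], 'confidence': 0.61}
disc [ 420.  -151.9   53.3  419.4 -152.9   54.8]
handle [ 419.2 -151.4] size [11.3 33.1] mean [ 416.4 -148. ] yaw -0.54 jaw 1.03
[{'rect': [232.6, 144.0, 331.2, 248.3], 'confidence': 0.79}]
pose [ 550.8 -187.1  225.2] jaw -0.734 j6 0.21 | shift [-0.005  0.032  0.21 ] turn [-0.021  0.009  0.013]
```

View pics/w4.png

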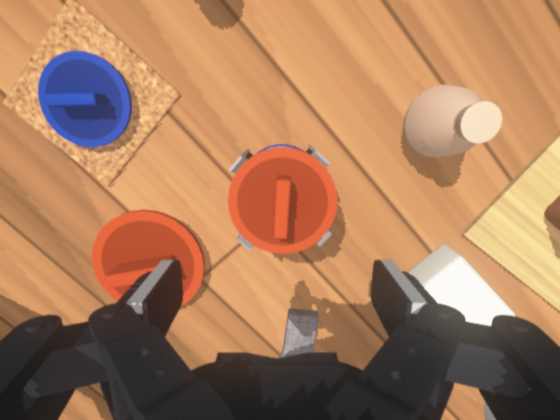

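The view shows the red lid at (282,200) between four clips on the tub, the blue lid on the mat, and the larger red decoy at (148,258) clear of it. I grip the red lid at (551.7,-189.5), with the TCP at about 102 mm.

Emit:
{"name": "drive_tool", "arguments": {"series": "-0.01 0.02 0.4 -0.02 0.01 0.1 1;-0.01 0.02 0.7 -0.02 0.01 0.1 1;-0.01 0.02 0.7 -0.02 0.01 0.1 1;-0.01 0.02 0.7 -0.02 0.01 0.1 1"}}

```text
time_s: 10.95
eef_pos: [551.2, -189.6, 142.3]
ee_rot: [0.0, 0.923, 0.384, 0.0]
force: [0.2, 0.0, 1.7]
grip_width: 1.001
```

Emit:
{"name": "drive_tool", "arguments": {"series": "0 0 0.15 0 0 0 1;0 0 0.3 0 0 0 1;0 0 0.32 0 0 0 1;0 0 0.32 0 0 0 1;0 0 0.32 0 0 0 0;0 0 0.32 0 0 0 0;0 0 0.32 0 0 0 0;0 0 0.32 0 0 0 0;0 0 0.32 0 0 0 0;0 0 0.32 0 0 0 0;0 0 0.32 0 0 0 0;0 0 0.32 0 0 0 0"}}

```text
time_s: 12.15
eef_pos: [551.4, -189.6, 104.0]
ee_rot: [0.0, 0.923, 0.384, 0.0]
force: [1.1, 0.1, -0.0]
grip_width: 0.121
```

Emit:
{"name": "drive_tool", "arguments": {"series": "0 0 -0.1 0 0 0 0;0 0 -0.3 0 0 0 0;0 0 -0.6 0 0 0 0;0 0 -0.8 0 0 0 0;0 0 -0.8 0 0 0 0;0 0 -0.8 0 0 0 0"}}

```text
time_s: 12.75
eef_pos: [551.1, -189.5, 200.0]
ee_rot: [0.0, 0.923, 0.384, 0.0]
force: [0.2, 0.4, -1.3]
grip_width: 0.118
```

Run:
```python
from h import *
p=eyes.capture("wrist");save("w5",p["frame"])
print(nets.spot_in("tub",p)[:2])
go((576.3,275,200))
```

```text
[{'rect': [220.7, 146.7, 327.4, 177.5], 'confidence': 0.64}]
pose [ 550.8 -189.3  198.7] jaw -0.783 j6 0.25 | shift [ 2.893 -2.577 -0.007] turn [-0.003  0.     0.   ]
```

View pics/w5.png

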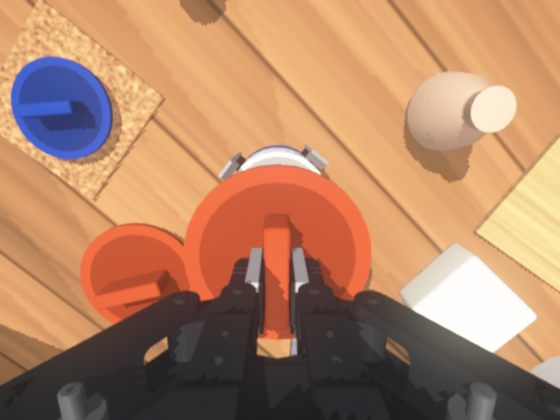

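The red lid is held level. I carry it to the stand at z≈200, where everything is cleared.

Emit:
{"name": "drive_tool", "arguments": {"series": "0.96 -0.86 0 0 0 0 0;0.96 -0.86 0 0 0 0 0;0.96 -0.86 0 0 0 0 0;0.96 -0.86 0 0 0 0 0;0.96 -0.86 0 0 0 0 0"}}

```text
time_s: 13.35
eef_pos: [558.5, -33.7, 198.0]
ee_rot: [-0.001, 0.923, 0.385, -0.001]
force: [-0.4, -0.9, -0.3]
grip_width: 0.126
```

Emit:
{"name": "drive_tool", "arguments": {"series": "0.96 -0.86 0 0 0 0 0;0.96 -0.86 0 0 0 0 0;0.96 -0.86 0 0 0 0 0;0.96 -0.86 0 0 0 0 0;0.96 -0.86 0 0 0 0 0"}}

```text
time_s: 13.85
eef_pos: [566.2, 120.4, 197.4]
ee_rot: [-0.001, 0.923, 0.385, -0.002]
force: [-0.8, -0.9, -0.9]
grip_width: 0.122
```

Emit:
{"name": "drive_tool", "arguments": {"series": "0.97 -0.86 0 0 0 0 0;0.97 -0.86 0 0 0 0 0;0.97 -0.86 0 0 0 0 0;0.97 -0.86 0 0 0 0 0;0.97 -0.86 0.4 0 0 0 0;0.97 -0.86 0.6 0 0 0 0;0.97 -0.86 0.6 0 0 0 0;0.97 -0.86 0.6 0 0 0 0"}}

```text
time_s: 14.65
eef_pos: [575.5, 274.0, 126.4]
ee_rot: [-0.001, 0.923, 0.384, -0.001]
force: [0.5, -0.4, 0.5]
grip_width: 0.122
```

Run:
```python
from h import *
go((576.8,275,79))
```

```text
pose [575.5 274.  126.4] jaw -0.782 j6 1.04 | shift [0.014 0.003 0.395] turn [-0.006  0.004  0.   ]
```

Emit:
{"name": "drive_tool", "arguments": {"series": "0.01 0 0.2 0 0 0 0;0.01 0 0.35 0 0 0 0;0.01 0 0.395 0 0 0 0;0.01 0 0.395 0 0 0 0;0.01 0 0.395 0 0 0 0;0.01 0 0.395 0 0 0 1;0.01 0 0.395 0 0 0 1;0.01 0 0.395 0 0 0 1;0.01 0 0.35 0 0 0 1;0.01 0 0 0 0 0 1;0 0 -0.4 0 0 0 1;0 0 -0.8 0 0 0 1;0 0 -0.85 0 0 0 1;0 0 -0.85 0 0 0 1"}}

```text
time_s: 16.05
eef_pos: [576.2, 274.1, 230.1]
ee_rot: [-0.001, 0.923, 0.384, 0.0]
force: [-0.5, -0.3, -1.3]
grip_width: 1.001
```

Run:
```python
from h import *
p=eyes.capture("wrist");f=p["frame"];save("w6",f)
b=nets.spot_in("red_lid_handle",p)[0]["rect"];print(b);lid(p,(b[0]-6,b[1]-6,b[2]+6,b[3]+6),"red",73)
r=nets.spot_in("stand",p)[0]["rect"];print(r);l,t,r,bb=[int(k) for k in r]
h=cv2.cvtColor(f,cv2.COLOR_RGB2HSV);m=np.zeros((420,560),np.uint8);sl=np.s_[t-8:bb+8,l-8:r+8];m[sl]=((h[...,1]<40)&(h[...,2]>200))[sl];print("stand",circle(p,m,60))
go((457,15,210))
```

```text
Traceback (most recent call last):
IndexError: list index out of range
```

Run:
```python
from h import *
p=eyes.capture("wrist");f=p["frame"];save("w6",f)
lid(p,(215,125,335,250),"red",73)
h=cv2.cvtColor(f,cv2.COLOR_RGB2HSV);m=np.zeros((420,560),np.uint8);sl=np.s_[110:265,200:350];m[sl]=((h[...,1]<40)&(h[...,2]>200))[sl];print("stand",circle(p,m,60))
go((457,15,210))
```

```text
disc [576.5 274.3  47.6 576.3 274.3  47.9]
handle [579.5 293.9] size [75.8 51.9] mean [583.2 305.5] yaw 0.069 jaw -1.502
stand [577.  274.9  63.  577.  274.8  63.3]
pose [575.3 273.8 226.5] jaw -0.782 j6 1.04 | shift [-2.224  0.821  0.144] turn [-0.01  0.01  0.  ]
```

View pics/w6.png

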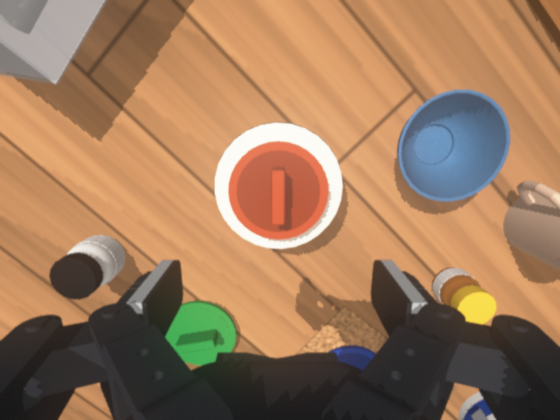

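The red lid lies centred on the stand: disc (576.5,274.3), stand (577,274.9), fingers clear. Next I turn back, look at the empty tub, then fetch the blue lid.

Emit:
{"name": "drive_tool", "arguments": {"series": "0 0 0 0 0 -1 1;0 0 0 0 0 -1 1;0 0 0 0 0 -1 1;0 0 0 0 0 -1 1;0 0 0 0 0 -1 1"}}

```text
time_s: 16.7
eef_pos: [574.9, 273.7, 224.9]
ee_rot: [-0.003, 0.799, 0.601, -0.004]
force: [-0.3, -0.4, 0.4]
grip_width: 1.003
```

Emit:
{"name": "drive_tool", "arguments": {"series": "0 0 0 0 0 -1 1;0 0 0 0 0 -1 1;0 0 0 0 0 -1 1;0 0 0 0 0 -1 1;0 0 0 0 0 -1 1"}}

```text
time_s: 17.2
eef_pos: [574.7, 273.6, 223.9]
ee_rot: [-0.004, 0.626, 0.78, -0.004]
force: [-0.1, -0.1, 1.0]
grip_width: 1.001
```

Emit:
{"name": "drive_tool", "arguments": {"series": "0 0 0 0 0 -1 1;0 0 0 0 0 -1 1;0 0 0 0 0 -1 1;0 0 0 0 0 -1 1;0 0 0 0 0 -1 1"}}

```text
time_s: 17.7
eef_pos: [574.5, 273.5, 223.3]
ee_rot: [-0.005, 0.415, 0.91, -0.003]
force: [-0.7, -0.9, -0.2]
grip_width: 1.005
```

Emit:
{"name": "drive_tool", "arguments": {"series": "0 0 0 0 0 -0.28 1;0 0 0 0 0 -0.28 1;0 0 0 0 0 -0.28 1"}}

```text
time_s: 18.0
eef_pos: [574.4, 273.5, 223.1]
ee_rot: [-0.006, 0.353, 0.936, -0.003]
force: [-0.0, -0.0, 0.3]
grip_width: 0.999
```

Emit:
{"name": "drive_tool", "arguments": {"series": "-0.79 -1 0 0 0 0 1;-0.79 -1 0 0 0 0 1;-0.79 -1 0 0 0 0 1;-0.79 -1 0 0 0 0 1;-0.79 -1 0 0 0 0 1"}}

```text
time_s: 18.5
eef_pos: [566.5, 119.9, 223.5]
ee_rot: [-0.006, 0.355, 0.935, -0.003]
force: [0.0, -0.0, 0.3]
grip_width: 1.003
```

Emit:
{"name": "drive_tool", "arguments": {"series": "-0.79 -1 0 0 0 0 1;-0.79 -1 0 0 0 0 1;-0.79 -1 0 0 0 0 1;-0.79 -1 0 0 0 0 1;-0.79 -1 0 0 0 0 1"}}

```text
time_s: 19.0
eef_pos: [558.0, -32.4, 223.8]
ee_rot: [-0.006, 0.356, 0.934, -0.003]
force: [-0.3, 0.7, 0.1]
grip_width: 1.0
```

Emit:
{"name": "drive_tool", "arguments": {"series": "-0.79 -1 0 0 0 0 1;-0.79 -1 0 0 0 0 1;-0.79 -1 0 0 0 0 1;-0.79 -1 0 0 0 0 1;-0.79 -1 0 0 0 0 1"}}

```text
time_s: 19.5
eef_pos: [549.4, -183.9, 223.7]
ee_rot: [-0.006, 0.356, 0.934, -0.002]
force: [-0.6, 0.5, -0.3]
grip_width: 1.002
```

Run:
```python
from h import *
p=eyes.capture("wrist");f=p["frame"]
print(nets.spot_in("tub",p)[:2]);print("proj",proj(p,(551.5,-189.5,80)))
u,v=map(int,proj(p,(551.5,-189.5,80)));c=cv2.resize(f[v-80:v+80,u-90:u+90],None,fx=3.7,fy=3.7,interpolation=2);save("w7",c);print(u-90,v-80)
go((457,15,210),.86)
```

```text
[{'rect': [222.1, 153.7, 323.0, 253.8], 'confidence': 0.91}]
proj (np.float64(275.7277875970299), np.float64(204.88141893125612))
185 124
pose [ 549.5 -182.8  224. ] jaw 0.844 j6 -1.36 | shift [1.67  0.722 0.126] turn [-0.017 -0.018 -0.031]
```

View pics/w7.png

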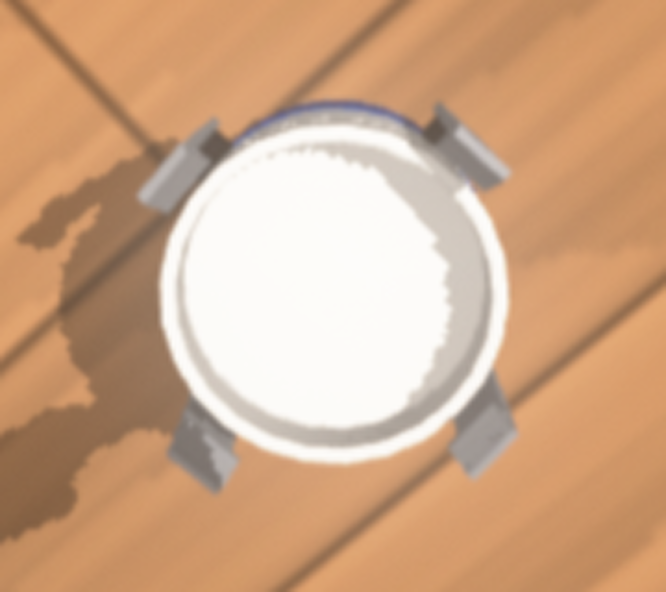

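The crop shows the empty tub: rim from crop x 160–508 and y 122–463, four clips around it. Fitting the rim now.

Run:
```python
from h import *
p=eyes.capture("wrist");f=p["frame"]
h=cv2.cvtColor(f,cv2.COLOR_RGB2HSV)
for V in (215,230):
    m=np.zeros((420,560),np.uint8);sl=np.s_[145:260,210:335];m[sl]=((h[...,1]<35)&(h[...,2]>V))[sl];m=cv2.morphologyEx(m,cv2.MORPH_OPEN,np.ones((2,2)));print("tub",circle(p,m,80))
P=np.array([atz(p,185+a/3.7,124+b/3.7,80)[:2] for a,b in [(160,292),(508,292),(334,122),(334,463)]]);print(P.round(1))
print("clipdiag",[atz(p,185+a/3.7,124+b/3.7,98)[:2].round(1) for a,b in [(180,165),(470,145),(205,450),(487,430)]])
lidm=None
for r in nets.spot_in("blue_lid_handle",p)[:2]:
    b=r["rect"];print(b)
go((457,15,160),.86)
```

```text
tub [ 552.  -189.8   43.5  551.7 -189.5   44.1]
tub [ 552.1 -189.9   43.4  552.1 -189.9   43.6]
[[ 521.  -220.2]
 [ 578.9 -154.9]
 [ 518.4 -159.4]
 [ 584.3 -218.1]]
clipdiag [array([ 501.1, -190.9]), array([ 541.6, -138.4]), array([ 555.6, -234.4]), array([ 597.1, -179.5])]
[319.2, 0.0, 411.6, 35.9]
pose [ 549.4 -183.   224.1] jaw 0.845 j6 -1.36 | shift [1.667 0.728 0.543] turn [-0.017 -0.017 -0.03 ]
```

Tub centre is (552,-189.8). On to the blue lid on the mat.

Emit:
{"name": "drive_tool", "arguments": {"series": "0.83 0.36 0 -0.02 -0.02 -0.03 1;0.83 0.36 0 -0.02 -0.02 -0.03 1;0.83 0.36 0 -0.02 -0.02 -0.03 1;0.83 0.36 0 -0.02 -0.02 -0.03 1;0.83 0.36 0 -0.02 -0.02 -0.03 1"}}

```text
time_s: 20.2
eef_pos: [504.1, -84.7, 224.8]
ee_rot: [0.001, 0.348, 0.938, 0.0]
force: [-0.2, -0.2, 0.0]
grip_width: 0.999
```

Emit:
{"name": "drive_tool", "arguments": {"series": "0.84 0.37 0.2 0 0 0 1;0.84 0.37 0.4 0 0 0 1;0.84 0.37 0.5 0 0 0 1;0.84 0.37 0.5 0 0 0 1;0.84 0.37 0.5 0 0 0 1"}}

```text
time_s: 20.7
eef_pos: [457.8, 13.7, 165.2]
ee_rot: [0.002, 0.348, 0.938, 0.0]
force: [0.3, 0.4, -0.7]
grip_width: 1.0
```

Run:
```python
from h import *
p=eyes.capture("wrist");f=p["frame"]
r=max(nets.spot_in("blue_lid_handle",p),key=lambda r:-abs((r["rect"][0]+r["rect"][2])/2-276));b=r["rect"];print(b)
lid(p,(b[0]-6,b[1]-6,b[2]+6,b[3]+6),"blue",17)
go((457,15,24),.86)
```

```text
[225.9, 141.7, 327.7, 241.2]
disc [455.9  14.9  47.4 456.1  14.9  47.7]
handle [456.1  15.5] size [ 9.7 47. ] mean [455.7  15.8] yaw -0.711 jaw 0.86
pose [458.2  13.3 165.7] jaw 0.859 j6 -1.09 | shift [2.200e-02 1.000e-03 1.181e+00] turn [ 0.005  0.008 -0.002]
```

Emit:
{"name": "drive_tool", "arguments": {"series": "0.02 0 0.4 0.005 0.008 0 1;0.02 0 0.7 0.005 0.008 0 1;0.02 0 0.7 0.005 0.008 0 1;0.02 0 0.7 0.005 0.008 0 1"}}

```text
time_s: 21.2
eef_pos: [457.9, 14.0, 82.9]
ee_rot: [0.001, 0.349, 0.937, 0.0]
force: [0.0, -0.1, 0.3]
grip_width: 1.001
```

Emit:
{"name": "drive_tool", "arguments": {"series": "0 0 0.25 0 0 0 1;0 0 0.45 0 0 0 1;0 0 0.51 0 0 0 1;0 0 0.51 0 0 0 1;0 0 0.51 0 0 0 0;0 0 0.51 0 0 0 0;0 0 0.51 0 0 0 0;0 0 0.51 0 0 0 0;0 0 0.51 0 0 0 0;0 0 0.51 0 0 0 0;0 0 0.51 0 0 0 0;0 0 0.51 0 0 0 0", "newtons": 90}}

```text
time_s: 22.4
eef_pos: [458.1, 13.9, 22.2]
ee_rot: [0.001, 0.349, 0.937, -0.0]
force: [-2.4, 0.3, 6.2]
grip_width: 0.116
```

Emit:
{"name": "drive_tool", "arguments": {"series": "0 0 -0.2 0 0 0 0;0 0 -0.5 0 0 0 0;0 0 -0.8 0 0 0 0;0 0 -1 0 0 0 0;0 0 -1 0 0 0 0;0 0 -1 0 0 0 0"}}

```text
time_s: 23.0
eef_pos: [457.6, 14.1, 141.8]
ee_rot: [0.001, 0.349, 0.937, -0.0]
force: [-0.2, -0.0, -1.3]
grip_width: 0.114
```

Run:
```python
from h import *
go((552,-189.8,170),.86)
```

```text
pose [457.6  14.1 141.8] jaw 0.858 j6 -1.08 | shift [-1.706 -0.771 -0.233] turn [ 0.001  0.003 -0.004]
```

Emit:
{"name": "drive_tool", "arguments": {"series": "-0.86 -0.39 -0.12 0 0 0 0;-0.86 -0.39 -0.12 0 0 0 0;-0.86 -0.39 -0.12 0 0 0 0;-0.86 -0.39 -0.12 0 0 0 0;-0.86 -0.39 -0.12 0 0 0 0"}}

```text
time_s: 23.5
eef_pos: [504.1, -87.9, 154.9]
ee_rot: [-0.001, 0.349, 0.937, 0.0]
force: [-0.6, 0.8, -0.9]
grip_width: 0.111
```

Emit:
{"name": "drive_tool", "arguments": {"series": "-0.86 -0.385 0 0 0 0 0;-0.86 -0.385 0 0 0 0 0;-0.86 -0.385 0 0 0 0 0;-0.86 -0.385 0 0 0 0 0;-0.86 -0.385 0 0 0 0 0;-0.86 -0.385 0 0 0 0 0"}}

```text
time_s: 24.1
eef_pos: [551.6, -188.5, 154.8]
ee_rot: [-0.001, 0.348, 0.937, 0.0]
force: [-0.7, 0.8, -0.6]
grip_width: 0.115
```

Run:
```python
from h import *
p=eyes.capture("wrist");f=p["frame"]
go((553.6,-191.2,106),.86)
pp,R=pose()
# held lid: bottom at TCP-18.2, disc top = TCP -5.2
lid(p,(175,140,380,345),"blue",pp[2]-5.2)
```

```text
pose [ 551.7 -188.7  154.9] jaw 0.86 j6 -1.39 | shift [-0.026 -0.006  0.407] turn [-0.    -0.004 -0.   ]
disc [ 548.8 -187.3   47.4  548.9 -187.4   47.9]
handle [ 521.2 -161.1] size [56.  19.8] mean [ 518.  -158.5] yaw 0.792 jaw -0.779
```

Held-lid offset agrees (~2.6 mm along the tool x). I centre and lower to just above the clips, then go on gently to first contact.

Emit:
{"name": "drive_tool", "arguments": {"series": "-0.03 -0.005 0.2 0 -0.004 0 0;-0.03 -0.005 0.37 0 -0.004 0 0;-0.03 -0.005 0.4 0 -0.004 0 0;-0.03 -0.005 0.4 0 -0.004 0 0;-0.03 -0.005 0.4 0 -0.004 0 0"}}

```text
time_s: 24.65
eef_pos: [554.7, -191.4, 108.5]
ee_rot: [0.001, 0.348, 0.938, -0.0]
force: [-2.2, 1.5, 2.8]
grip_width: 0.112
```

Emit:
{"name": "drive_tool", "arguments": {"series": "0 0 0.01 0 0 0 0;0 0 0.02 0 0 0 0;0 0 0.03 0 0 0 0;0 0 0.03 0 0 0 0"}}

```text
time_s: 25.05
eef_pos: [555.4, -192.4, 107.1]
ee_rot: [0.003, 0.348, 0.938, -0.001]
force: [-5.2, 1.1, 11.3]
grip_width: 0.115
```

Run:
```python
from h import *
p=eyes.capture("side");f=p["frame"];save("s8",cv2.resize(f[180:330,240:400],None,fx=4,fy=4,interpolation=2))
go((554,-191.5,90),.86);s=telemetry.sense();print(s["force"],s["wrist_torque"])
```

```text
pose [ 555.4 -192.4  107.1] jaw 0.86 j6 -1.39 | shift [ 0.015 -0.002  0.143] turn [0.    0.013 0.001]
[-4.02018797 -0.43261018 12.06952348] [-0.59023785  0.58884187 -0.20733025]
```

View pics/s8.png

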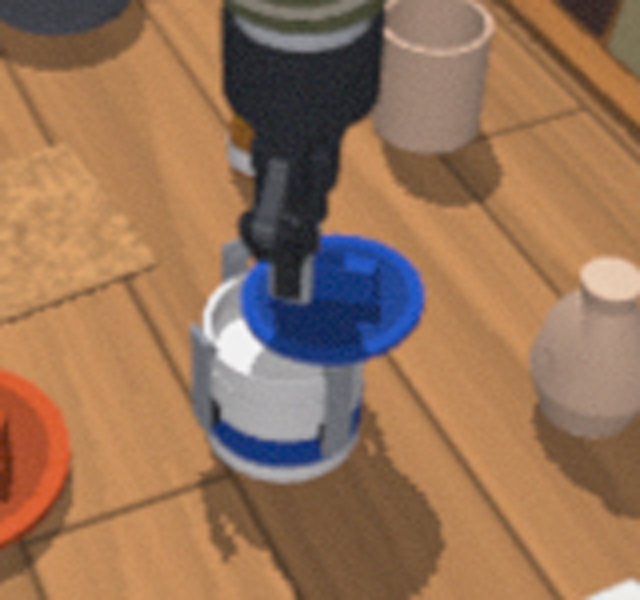

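The side view shows a problem. The blue lid's centre is at crop (333,298) while the tub mouth is near (283,310). The lid sits about 25 mm off along its handle, and the jaws hold only its end. I stop pressing, lift and measure.

Emit:
{"name": "drive_tool", "arguments": {"series": "0 0 -0.1 0 0 0 0;0 0 -0.3 0 0 0 0;0 0 -0.4 0 0 0 0;0 0 -0.4 0 0 0 0"}}

```text
time_s: 25.5
eef_pos: [556.0, -192.6, 157.1]
ee_rot: [0.005, 0.348, 0.938, -0.001]
force: [-0.2, 0.4, -1.0]
grip_width: 0.11
```

Run:
```python
from h import *
w=eyes.capture("wrist");s=eyes.capture("side");pp,R=pose();print(pp)
zd=pp[2]-5.2
for p,z,n in((w,zd,"w"),(s,zd,"s")):
    f=p["frame"];h=cv2.cvtColor(f,cv2.COLOR_RGB2HSV);H=h[...,0].astype(int);u,v=map(int,proj(p,(pp[0],pp[1],z)));print(n,"proj tcp",u,v)
    m=np.zeros((420,560),np.uint8);k=150 if n=="w" else 45;sl=np.s_[max(v-k,0):v+(35 if n=="s" else k),max(u-k,0):u+k];m[sl]=((H>105)&(H<135)&(h[...,1]>75))[sl]
    m=cv2.morphologyEx(m,cv2.MORPH_OPEN,np.ones((3,3)))
    nn,lab,st,c=cv2.connectedComponentsWithStats(m);i=1+np.argmax(st[1:,4]);m=(lab==i).astype(np.uint8);print(st[i],circle(p,m,z))
a=w["frame"];b=cv2.resize(s["frame"][180:330,240:400],None,fx=2.6,fy=2.6)
c=np.zeros((420,800,3),np.uint8);c[:,:390]=a[:,85:475];c[:390,390:800]=b[:,:410];save("m9",c)
```

```text
[ 554.99891165 -192.03788932  154.64922768]
w proj tcp 277 258
[  183   209   188   151 12098] [ 567.9 -203.8   45.5  568.6 -204.5   49.3]
s proj tcp 312 235
[ 300  222   48   32 1068] [ 573.7 -202.6   48.7  574.8 -203.4   51. ]
```

View pics/m9.png

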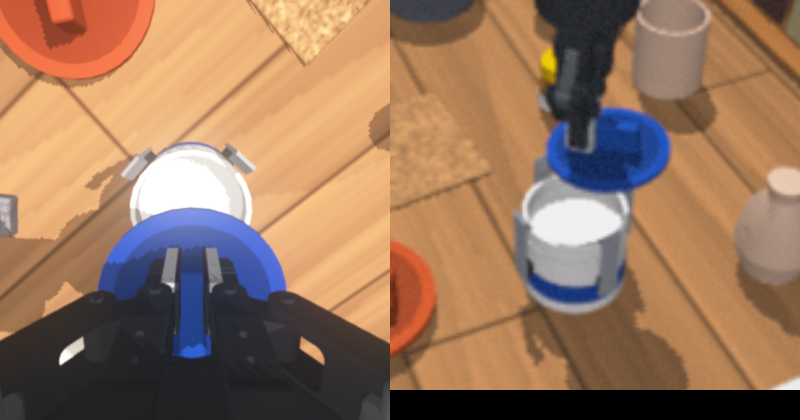

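The lid slid ~20 mm along its handle in the jaws; the wrist image (left) shows it low at (190,285), the tub empty at (190,195). My earlier held-lid fit was probably spoiled by the tub's blue band. I take the lid back to the mat and regrip.

Emit:
{"name": "drive_tool", "arguments": {"series": "0.4 0.17 0 0 0 0 0;0.8 0.35 0 0 0 0 0;0.92 0.4 0 0 0 0 0;0.92 0.4 0 0 0 0 0;0.92 0.4 0 0 0 0 0"}}

```text
time_s: 26.1
eef_pos: [502.6, -83.7, 153.5]
ee_rot: [0.003, 0.348, 0.938, -0.001]
force: [0.3, -0.2, -1.2]
grip_width: 0.114
```

Emit:
{"name": "drive_tool", "arguments": {"series": "0.4 0.17 0 0 0 0 0;0.8 0.35 0.2 0 0 0 0;0.92 0.4 0.5 0 0 0 0;0.92 0.4 0.7 0 0 0 0;0.92 0.4 0.8 0 0 0 0;0.92 0.4 0.8 0 0 0 0"}}

```text
time_s: 26.7
eef_pos: [450.2, 23.7, 55.1]
ee_rot: [0.001, 0.348, 0.937, -0.001]
force: [0.9, -0.2, -0.8]
grip_width: 0.114
```

```bash
cat >> h.py <<'E'
def comp(p,z,lo=8):
    f=p["frame"];h=cv2.cvtColor(f,cv2.COLOR_RGB2HSV);H=h[...,0].astype(int)
    m=((H>105)&(H<135)&(h[...,1]>75)&(h[...,2]>60)).astype(np.uint8);m[:,:140]=0;m[:,420:]=0;m[345:]=0
    n,lab,st,c=cv2.connectedComponentsWithStats(cv2.morphologyEx(m,cv2.MORPH_OPEN,np.ones((3,3))));i=1+np.argmax(st[1:,4])
    m=(lab==i).astype(np.uint8);q=cv2.convexHull(max(cv2.findContours(m,0,1)[0],key=cv2.contourArea)).reshape(-1,2)
    w=q[:,1]<st[i][1]+0.55*st[i][2]  # upper arc only (lower part hidden by the fingers)
    P=np.array([atz(p,u,v,z)[:2] for u,v in q[w]])
    from scipy.optimize import least_squares
    s=least_squares(lambda c:np.hypot(*(P-c).T)-47.5,P.mean(0)).x
    t,R=pose();print("held/lid centre",np.round(s,1),"bbox",st[i][:4],"offset in tool",np.round(R.inv().apply([s[0]-t[0],s[1]-t[1],0])[:2],1))
E
python3 - <<'E'
from h import *
p=eyes.capture("wrist");pp,_=pose();comp(p,pp[2]-5.2);go((450,25,30),.86)
E
```

```text
held/lid centre [463.7  10.9] bbox [183 208 188 137] offset in tool [-18.1  -1.2]
pose [450.8  23.6  56.2] jaw 0.86 j6 -1.06 | shift [0.014 0.005 0.219] turn [-0.002  0.009 -0.001]
```

Emit:
{"name": "drive_tool", "arguments": {"series": "0 0 0.1 0 0.009 0 0;0 0 0.2 0 0.009 0 0;0 0 0.25 0 0.009 0 0;0 0 0.28 0 0.009 0 0;0 0 0.28 0 0.009 0 0;0 0 0.28 0 0.009 0 1;0 0 0.28 0 0.009 0 1;0 0 0.28 0 0.009 0 1;0 0 0.25 0 0.009 0 1;0 0 0 0 0 0 1;0.07 0 -0.4 0 0 0 1;-0.1 0 -0.8 0 0 0 1;-0.12 0 -0.9 0 0 0 1;-0.12 0 -0.9 0 0 0 1"}}

```text
time_s: 28.15
eef_pos: [462.6, 14.2, 166.6]
ee_rot: [0.004, 0.348, 0.937, -0.001]
force: [0.2, 0.5, 0.4]
grip_width: 0.997
```

Run:
```python
from h import *
p=eyes.capture("wrist")
for r in nets.spot_in("blue_lid_handle",p): 
    b=r["rect"]
    if b[0]>150 and b[2]<420: print(b);lid(p,(b[0]-6,b[1]-6,b[2]+6,b[3]+6),"blue",17)
go((464,11,20.5),.86)
```

```text
[223.8, 150.2, 321.5, 247.9]
disc [464.9   9.3  47.4 464.8   9.3  47.7]
handle [465.   10.1] size [ 9.6 47.1] mean [464.5  10.4] yaw -0.717 jaw 0.854
[331.7, 0.0, 400.5, 17.4]Traceback (most recent call last):
  File "<stdin>", line 5, in <module>
  File "h.py", line 44, in lid
    print("disc",circle(p,m,zd))
                 ~~~~~~^^^^^^^^
  File "h.py", line 34, in circle
    c=max(cv2.findContours(m,0,1)[0],key=cv2.contourArea).reshape(-1,2)
      ~~~^^^^^^^^^^^^^^^^^^^^^^^^^^^^^^^^^^^^^^^^^^^^^^^^
ValueError: max() iterable argument is empty
```

Emit:
{"name": "drive_tool", "arguments": {"series": "-0.04 -0.015 0.4 0.002 0.009 0 1;-0.04 -0.015 0.7 0.002 0.009 0 1;-0.04 -0.015 0.7 0.002 0.009 0 1;-0.04 -0.015 0.7 0.002 0.009 0 1"}}

```text
time_s: 28.65
eef_pos: [462.9, 10.3, 79.4]
ee_rot: [-0.002, 0.348, 0.937, -0.001]
force: [0.6, -0.0, -0.2]
grip_width: 1.004
```

Emit:
{"name": "drive_tool", "arguments": {"series": "0 0 0.25 0 0 0 1;0 0 0.45 0 0 0 1;0 0 0.5 0 0 0 1;0 0 0.5 0 0 0 1;0 0 0.5 0 0 0 0;0 0 0.5 0 0 0 0;0 0 0.5 0 0 0 0;0 0 0.5 0 0 0 0;0 0 0.5 0 0 0 0;0 0 0.5 0 0 0 0;0 0 0.5 0 0 0 0;0 0 0.5 0 0 0 0", "newtons": 60}}

```text
time_s: 29.85
eef_pos: [462.9, 10.1, 19.8]
ee_rot: [-0.002, 0.348, 0.937, -0.001]
force: [-1.1, -0.5, 6.2]
grip_width: 0.125
```

Emit:
{"name": "drive_tool", "arguments": {"series": "0 0 -0.1 0 0 0 0;0 0 -0.3 0 0 0 0;0 0 -0.5 0 0 0 0;0 0 -0.7 0 0 0 0;0 0 -0.9 0 0 0 0;0 0 -1 0 0 0 0;0 0 -1 0 0 0 0"}}

```text
time_s: 30.55
eef_pos: [464.1, 10.1, 141.8]
ee_rot: [0.0, 0.348, 0.938, -0.001]
force: [-0.6, -0.3, -1.2]
grip_width: 0.129
```

Run:
```python
from h import *
p=eyes.capture("wrist");pp,_=pose();comp(p,pp[2]-5.2);go((552,-189.8,140),.86)
```

```text
held/lid centre [465.1   8. ] bbox [181 173 191 172] offset in tool [-2.7 -0.7]
pose [463.5  10.3 140.5] jaw 0.86 j6 -1.09 | shift [-1.647 -0.782  0.004] turn [-0.005 -0.003 -0.   ]
```

Emit:
{"name": "drive_tool", "arguments": {"series": "-0.2 -0.1 0 0 0 0 0;-0.45 -0.21 0 0 0 0 0;-0.7 -0.33 0 0 0 0 0;-0.82 -0.39 0 0 0 0 0;-0.82 -0.39 0 0 0 0 0;-0.82 -0.39 0 0 0 0 0"}}

```text
time_s: 31.2
eef_pos: [506.9, -88.7, 139.8]
ee_rot: [-0.002, 0.348, 0.937, -0.001]
force: [-0.2, -0.2, -1.4]
grip_width: 0.131
```

Emit:
{"name": "drive_tool", "arguments": {"series": "-0.2 -0.1 0 0 0 0 0;-0.45 -0.21 0 0 0 0 0;-0.7 -0.33 0 0 0 0 0;-0.81 -0.39 0 0 0 0 0;-0.81 -0.39 0 0 0 0 0;-0.81 -0.39 0 0 0 0 0"}}

```text
time_s: 31.8
eef_pos: [549.6, -186.1, 139.4]
ee_rot: [-0.003, 0.348, 0.938, -0.001]
force: [0.2, 0.7, -0.3]
grip_width: 0.129
```

Run:
```python
from h import *
p=eyes.capture("wrist");pp,_=pose();comp(p,pp[2]-2.8);go((550.3,-188.4,102),.86)
s=eyes.capture("side");f=s["frame"];h=cv2.cvtColor(f,cv2.COLOR_RGB2HSV);H=h[...,0].astype(int);u,v=map(int,proj(s,(552,-189.8,pp[2]-2.8)))
m=np.zeros((420,560),np.uint8);sl=np.s_[v-40:v+30,u-45:u+45];m[sl]=((H>105)&(H<135)&(h[...,1]>75))[sl]
m=cv2.morphologyEx(m,cv2.MORPH_OPEN,np.ones((3,3)));n,lab,st,c=cv2.connectedComponentsWithStats(m);i=1+np.argmax(st[1:,4]);print("side",circle(s,(lab==i).astype(np.uint8),pp[2]-2.8))
b=nets.spot_in("tub",s)[:1];print(b,"tub predicted base/rim",proj(s,(552,-189.8,0)),proj(s,(552,-189.8,80)))
```

```text
held/lid centre [ 550.3 -187.9] bbox [181 173 191 172] offset in tool [-1.8 -1.1]
pose [ 549.6 -186.   139.6] jaw 0.861 j6 -1.39 | shift [-0.019 -0.011  0.313] turn [-0.006 -0.008  0.002]
side [ 551.4 -192.1   48.1  551.4 -192.1   49.1]
[{'rect': [289.2, 250.8, 336.2, 300.3], 'confidence': 0.56}] tub predicted base/rim (np.float64(309.4017581887615), np.float64(284.0237364037569)) (np.float64(310.2518283019287), np.float64(259.333588460258))
```

Held well now (offset ~2 mm, wrist and side agree within calibration). Lowering slowly.

Emit:
{"name": "drive_tool", "arguments": {"series": "-0.02 -0.01 0.05 -0.006 -0.008 0 0;-0.02 -0.01 0.12 -0.006 -0.008 0 0;-0.02 -0.01 0.19 -0.006 -0.008 0 0;-0.02 -0.01 0.25 -0.006 -0.008 0 0;-0.02 -0.01 0.28 -0.006 -0.008 0 0;-0.02 -0.01 0.28 -0.006 -0.008 0 0"}}

```text
time_s: 32.55
eef_pos: [550.4, -188.6, 105.5]
ee_rot: [-0.0, 0.347, 0.938, 0.0]
force: [0.4, 0.6, -0.7]
grip_width: 0.127
```

Emit:
{"name": "drive_tool", "arguments": {"series": "0 0 0.01 0 0 0 0;0 0 0.02 0 0 0 0;0 0 0.03 0 0 0 0;0 0 0.03 0 0 0 0"}}

```text
time_s: 32.95
eef_pos: [550.4, -188.6, 101.9]
ee_rot: [-0.0, 0.347, 0.938, 0.0]
force: [-0.6, 0.8, -1.7]
grip_width: 0.124
```

Run:
```python
from h import *
p=eyes.capture("wrist");pp,_=pose();comp(p,pp[2]-2.8);go((550.6,-188.2,101),.86);print(telemetry.sense()["force"],telemetry.sense()["wrist_torque"])
```

```text
held/lid centre [ 551.  -190.3] bbox [181 173 191 172] offset in tool [-1.6 -1. ]
pose [ 550.4 -188.6  101.9] jaw 0.861 j6 -1.39 | shift [0.001 0.003 0.008] turn [-0.    -0.001  0.002]
[ 0.3311301   0.48330729 -0.88055461] [ 0.00705045 -0.01441102  0.01970613]
```

No contact yet at 101.9 (contact is expected at 100.8), so the lid went down between the clips. Pressing step by step.

Emit:
{"name": "drive_tool", "arguments": {"series": "0 0 0.01 0 0 0 0;0 0 0.02 0 0 0 0;0 0 0.03 0 0 0 0;0 0 0.03 0 0 0 0"}}

```text
time_s: 33.4
eef_pos: [550.7, -188.7, 98.6]
ee_rot: [0.0, 0.347, 0.938, 0.0]
force: [-0.4, 0.8, 2.9]
grip_width: 0.126
```

Emit:
{"name": "drive_tool", "arguments": {"series": "0 0 0.01 0 0 0 0;0 0 0.02 0 0 0 0;0 0 0.03 0 0 0 0;0 0 0.03 0 0 0 0"}}

```text
time_s: 33.8
eef_pos: [551.2, -189.0, 95.9]
ee_rot: [0.001, 0.347, 0.938, -0.0]
force: [-1.0, 0.5, 6.7]
grip_width: 0.127
```

Run:
```python
from h import *
p=eyes.capture("wrist");pp,_=pose();comp(p,pp[2]-2.8);go((550.6,-188.2,88),.86);print(telemetry.sense()["force"],telemetry.sense()["wrist_torque"])
```

```text
held/lid centre [ 551.9 -190.8] bbox [181 173 192 172] offset in tool [-1.7 -0.9]
pose [ 551.2 -189.    95.9] jaw 0.861 j6 -1.39 | shift [0.008 0.002 0.066] turn [0.001 0.005 0.002]
[-0.95894778  0.44441097  7.83850741] [-0.08006093 -0.04919023 -0.01769645]
```

Emit:
{"name": "drive_tool", "arguments": {"series": "0 0 0.01 0 0 0 0;0 0 0.02 0 0 0 0;0 0 0.03 0 0 0 0;0 0 0.03 0 0 0 0"}}

```text
time_s: 34.25
eef_pos: [551.0, -188.9, 91.9]
ee_rot: [0.001, 0.347, 0.938, -0.0]
force: [-0.8, 0.0, 1.2]
grip_width: 0.129
```

Emit:
{"name": "drive_tool", "arguments": {"series": "0 0 0.01 0 0 0 0;0 0 0.02 0 0 0 0;0 0 0.03 0 0 0 0;0 0 0.03 0 0 0 0"}}

```text
time_s: 34.65
eef_pos: [551.0, -188.9, 88.0]
ee_rot: [0.001, 0.347, 0.938, -0.0]
force: [-0.0, 0.3, 0.6]
grip_width: 0.124
```

Run:
```python
from h import *
p=eyes.capture("wrist");pp,_=pose();comp(p,pp[2]-2.8);go((550.6,-188.2,88),.86);print(telemetry.sense()["force"],telemetry.sense()["wrist_torque"])
```

```text
held/lid centre [ 551.6 -190.7] bbox [181 173 192 172] offset in tool [-1.6 -0.9]
pose [ 551.  -188.9   88. ] jaw 0.861 j6 -1.39 | shift [0.006 0.002 0.   ] turn [0.    0.003 0.002]
[-0.99021204 -0.42344252 -0.32379553] [ 0.02527301  0.05788852 -0.03859666]
```

The push dropped through as described. Now the last millimetres, until the rigid stop carries the force.

Emit:
{"name": "drive_tool", "arguments": {"series": "0 0 0.005 0 0 0 0;0 0 0.01 0 0 0 0;0 0 0.01 0 0 0 0"}}

```text
time_s: 35.0
eef_pos: [551.1, -189.0, 87.9]
ee_rot: [0.001, 0.347, 0.938, -0.0]
force: [-3.6, 2.3, 8.6]
grip_width: 0.129
```

Emit:
{"name": "drive_tool", "arguments": {"series": "0 0 0.005 0 0 0 0;0 0 0.01 0 0 0 0;0 0 0.01 0 0 0 0"}}

```text
time_s: 35.3
eef_pos: [551.1, -189.0, 87.9]
ee_rot: [0.001, 0.347, 0.938, -0.0]
force: [-4.3, 0.9, 11.3]
grip_width: 0.125
```

The rigid stop is at TCP 87.9, which puts the handle middle at ≈97.1 mm up the tub. The push is ~11 N. One last look.

Run:
```python
from h import *
p=eyes.capture("wrist");pp,_=pose();comp(p,pp[2]-2.8);print(pp)
s=eyes.capture("side")["frame"];t=eyes.capture("top");f=t["frame"]
m=blob(f,"red",(150,175,205,222));print("red on stand (top)",circle(t,m,73))
F=[]
for _ in range(6): eyes.capture("top");F.append(telemetry.sense()["force"])
print(np.round(np.mean(F,0),1),np.round(F,1)[:,2])
a=cv2.resize(s[130:330,160:400],None,fx=2,fy=2);b=cv2.resize(f[160:300,140:380],(320,187));c=np.zeros((400,800,3),np.uint8);c[:,:480]=a;c[:187,480:]=b;save("end",c)
```

```text
held/lid centre [ 551.6 -190.7] bbox [181 173 192 172] offset in tool [-1.6 -1. ]
[ 551.06663716 -188.95204454   87.85350054]
red on stand (top) [578.8 275.   43.9 578.4 275.5  44.5]
[-4.8  2.1 11.2] [10.8 10.8 11.6 11.5 11.6 10.9]
```

View pics/end.png

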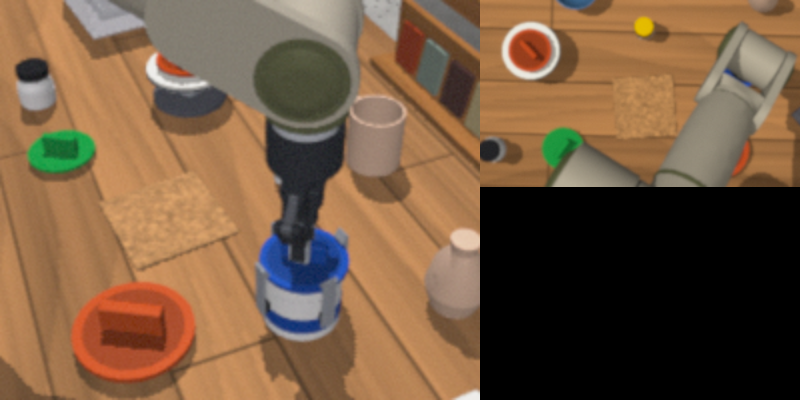

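The view shows the blue lid flat on the tub at (303,258) with the clips over it. The red lid is on the stand (530,50 in the right-hand inset) and the mat is empty. The push holds steady at ~11 N, so I hand in.

```bash
python3 -c "
from h import *
print(ctrl.finish_job(),telemetry.sense()['force'])"
```

```text
the job is handed in; nothing more can be done
the job is handed in; nothing more can be done
```

The lids are swapped and the job is handed in at about 36 s. The blue lid was parked on the mat, the red-brown lid was set on the stand and let go, and the blue lid was pressed onto the tub.

**Blue lid:** the push dropped away partway down, as described, and the lid then met the rigid stop with the tool at z 87.9. That puts the handle middle about 97.1 mm up the tub, worked out from the tool height at the regrip. It sits within 1–2 mm of the tub's centre. The push held steady at about 11 N (10.8–11.6 over six readings), with about 5 N sideways on the wrist.

**Red-brown lid:** it lies within about 1 mm of the stand's centre, with the fingers clear of it. In the pictures I took, nothing else on the bench looked disturbed.

**What went wrong:** on the first try the blue lid came to sit about 18–20 mm off along its handle in the jaws. It caught on the clips at about 12 N. I never found out when it slipped. My check before lowering had not shown it, probably because the tub's blue band spoiled the fit. I lifted off, regripped on the mat and repeated the fit slowly.

**Checks that disagreed:** the wrist, top and side cameras differed by 2–6 mm on positions. I relied on the wrist camera, and the fit itself bore that out.

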